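Release a tin from the dispenser and trap it with the other finger

ROBOT

A 6-joint arm with a two-finger parallel gripper is mounted at the origin on a cart in front of the work surface, level with it; the furniture and walls round the work are solid. World frame = base frame: x ahead of the robot, y to its left, z up, the work surface at z = 0. Lengths are in m, angles in rad, forces in N, time in s.
With the tool pointing down it reaches from about 0.425 to 1.125 m from the base axis. Payload 14.9 kg.
Tool frame: the origin (TCP) lies midway between the tips of the shut fingers; the grasp point (between the pads) lies bot.pinch_z behind it (bot.pinch_z is the distance from the TCP to the grasp point, in m); z points along the fingers, y is the line along which they close (so a half turn about z gives the same grasp; the last joint's range is limited). The gripper opens to 91 mm and grips with 3 to 60 N. Pads are 32 mm wide; open, the fingers measure 118 mm over their backs; the gripper's body (76 mm by 178 mm) begins 60 mm behind the grasp point.
Start: joints at [-1.263, 0.379, 1.734, -0, 1.028, -0.033], TCP at [0.234, -0.66, 0.214] pointing down, gripper open.
Joint ranges: [-2.77, 2.77], [-0.74, 2.19], [0, 2.66], [-1.06, 4.2], [0.31, 2.87], [-3.08, 3.08]. Speed limits (rad/s): [1.89, 1.89, 2.39, 3.14, 3.14, 3.14].

INTERFACE

Orientations are given as [roll, pitch, yaw] about the fixed x, y, z axes, in that order (R = Rz(yaw) Ry(pitch) Rx(roll)).
In Python, from station import bot, kinematics, snapshot, ticket, status gives the robot as it stands. The module is installed in compiled form; this text tells all that it offers. Calls block until the motion is done:
- bot.reach(position, orientation): joint-space move of the TCP to a pose.
- bot.line_to(position, rotation=None, speed=0.15): straight line of the TCP; rotation=None keeps the orientation; speed is the mean speed in m/s.
- bot.goto_joints(angles): joint-space move.
- bot.move_gripper(opening, effort=None): finger opening in m; effort is the grip in N (None keeps the last); returns when the fingers have stopped.
- bot.wait(seconds).
- kinematics.solve_ik(position, orientation): joint angles nearest the present ones, or None.
- snapshot(name): name is "scene" or "top" or "wrist"; returns a dict with "image" (420x560x3 uint8, red, green, blue), "vfov" (degrees; the focal length in pixels is half the picture's height over the tangent of half this angle, whatever the lens; pixels are square), "cx", "cy" (the principal point, pixels), "k1" (the pictures are not rectified: a ray, as slopes to the right and down, at radius r is drawn at 1 + k1 r^2 times it, then the intrinsics apply), "T" (4x4, takes a point from camera to world coordinates); the wrist camera has in their place "mount" (4x4, takes a point from camera to tool coordinates, whose origin is the TCP and whose axes are the flange's). Camera axes: x right, y up, looking along -z (the intrinsics and any distortion apply to the point x, -y, -z); pixel columns grow to the right and rows downward; lengths in m; the calibration is good to about 2 mm. A picture is of the moment at which its call begins: read the wrist's pose just before it. There is no depth.
A pose or a line that the arm cannot do raises bot.MotionError and nothing moves.
- ticket.job_done(): hands the job in; it is judged then, once.
Readings, each from a call of its own:
- status.get_time(): time.
- status.get_joint_pos(): joint angles.
- status.get_qd(): joint speeds.
- status.get_tau(): joint torques, N m.
- status.get_tcp_pos(): TCP position.
- status.get_tool_rot(): TCP orientation.
- status.get_ft_force(): force on the tool from outside, world axes, zero at the start.
- status.get_wrist_torque(): the same for the moment, N m.
- status.get_opening(): finger opening in m.
- status.get_gripper_force(): force on a finger pad.
Only numpy, scipy, OpenCV 4.12 (cv2) and the standard library are available. Lean on these libraries where they do the work, as an engineer would, in place of code of your own. Each camera call takes 0.05 s, during which the arm holds its last target. There are 200 camera calls.

TASK

Press the button of the tin dispenser fully down with one fingertip, so that its spring ejects the round tin along the lane, and keep the other finger standing in the lane to stop the tin before it slides off the open end. Finish while holding: one finger still keeps the button down, the other still stops the tin, and the tin stands upright on the lane with at least a third of it out past the gate and none of it over the open end. Only touch the tin, gently: do not pinch, lift or tip it, and leave the things round about where they are.

Things in the scene. Friction and masses are not known exactly. Their poses are not given: they have to be found in the camera images.
- dispenser: Tin dispenser: aluminium tray fixed to the worktop, 224 mm long, 92 wide. Origin at worktop height, on the lane's centre line at the gate. -x: the way the tin is ejected; +y: the button's side; z up. Level slippery lane floor 20 mm above the worktop, 80 mm wide between rails (6 thick) that rise 10 mm over it; open end at x = -86 mm. Bay behind x = +10 mm: walls 62 mm above the worktop, open on top.
- gate (a point): Middle of the top of the gate, a steel blade 22 mm wide, 4 thick, across the lane in front of the tin (3.5 mm behind the dispenser's origin); it stands 8 mm above the lane floor and goes down with the button.
- follower (a joint): Travel (m) of the spring follower behind the tin along the dispenser's -x: 0 at the start, 0.14 at most. It pushes the tin with about 3 N all the way. Once the gate is down the tin runs out at up to about 0.3 m/s and, if nothing stops it, goes off the open end in a little over half a second.
- button_top (a point): Centre of the top of the button, a grey key 30 mm (along the dispenser's x) by 24 mm beside the lane: at x = -45, y = +62 mm in the dispenser's frame, 66 mm above the worktop when up, 54 when down. A fingertip on it and one level with it, 62 mm away on the lane's centre line, stops the tin's upper half after about 40 mm.
- release (a joint): Travel of the button (m), straight down: 0 up, 0.012 fully down on its stop. Takes about 2 N to start and 5 N at the bottom, plus up to 2 N of friction at the gate; the gate lets the tin go at about 0.008. Springs back up when let go.
- tin_centre (a point): Centre (half-way up) of the loose round tin, 75 mm diameter, 58 mm tall, about 0.25 kg, standing on the lane floor. It starts in the bay against the gate, at x = +43.5 mm on the centre line in the dispenser's frame.
- lemon: A loose lemon, 78 mm long, 55 mm thick, lying on the worktop; a bystander to be left alone. Origin at its underside.
- spice_jar: A loose glass spice jar with a red cap, 45 mm across, 106 mm tall; a bystander to be left alone. Origin at its underside.
- mug: A loose green and white mug, 78 mm across, 101 mm tall, handle on its +y side; a bystander to be left alone. Origin at its underside.
- garlic: A loose bulb of garlic, 60 mm across, 59 mm tall; a bystander to be left alone. Origin at its underside.
- flat_tin: A loose flat tin with rounded corners, 63x105x26 mm; a bystander to be left alone. Origin at its underside.
- salt_shaker: A loose glass salt shaker, 44 mm across, 90 mm tall; a bystander to be left alone. Origin at its underside.
- pea_tin: The same round tin; origin at the centre of its underside, z up.
Things that resemble listed ones, but are neither listed nor needed, are in the scene too. Leave any blue or pink look-alike of the pea_tin alone.

How it is judged:
On the way, in this order (a step that is already met when the one before it is completed fails the run):
1. the button has been pressed down far enough to open the gate (value of joint release above 0.006 m).
2. the tin has been ejected and is stopped by a finger in the lane (x of tin_centre in the frame of dispenser between -0.05 and 0.022 m and contact force between any of the fingers, the arm and pea_tin above 0.4 N and linear speed of pea_tin below 0.03 m/s), for 0.2 s.
At the end, for the whole second after the job is handed in: The button is still down (at least 8.5 of 12 mm), and the tin rests upright on the lane (within 0.12 rad), its centre 20 mm or more forward of its start and no part over the open end, held at rest by a finger against it (at least 0.4 N) (value of joint release above 0.0085 m and x of tin_centre in the frame of dispenser between -0.05 and 0.022 m and z of tin_centre in the frame of dispenser between 0.042 and 0.056 m and angle between tin_centre's own z axis and vertical below 0.12 rad and contact force between any of the fingers, the arm and pea_tin above 0.4 N and linear speed of pea_tin below 0.02 m/s); the arm keeps its last pose, push and grip.
It fails at once if the tin slides over the open end of the lane (by more than about 10 mm) (x of tin_centre in the frame of dispenser below -0.06 m).
It fails at once if the tin is lifted off the lane by more than 12 mm (z of tin_centre in the frame of dispenser above 0.061 m).
It fails at once if the tin is tipped by more than 0.35 rad (angle between tin_centre's own z axis and vertical above 0.35 rad).
It fails at once if a finger bears on the tin with more than 25 N (contact force between any of the fingers, the arm and pea_tin above 25 N).
It fails at once if a bystander is moved by more than 30 mm (distance of any of lemon, spice_jar, mug, garlic, flat_tin, salt_shaker from where it was at the start of the episode above 0.03 m).
It also fails if it takes over 32 s, if anything falls off the work surface, if the arm or the gripper's body presses on something with over 40 N, if the wrist force passes 120 N, or if a joint passes its speed limit or range.

## Working session

There is one attempt and no reset: what is moved stays moved. The work goes in short steps, each a Python script; the robot and the scene stay as the last script left them, time stands still between calls to the robot, and variables do not carry over. Pictures are saved under pics/ and viewed, at most 10 in all, crops included, and the job is handed in when it is done.

```bash
mkdir -p pics; cat > h.py <<'E'
import numpy as np, cv2
from station import bot, kinematics, snapshot, ticket, status
def shot(n,f):
    s=snapshot(n); cv2.imwrite('pics/'+f,s['image'][:,:,::-1]); np.save('pics/'+f[:-4]+'.npy',s,allow_pickle=True); return s
def load(f): return np.load('pics/'+f+'.npy',allow_pickle=True).item()
def ray(s,u,v):
    f=210/np.tan(np.radians(s['vfov'])/2)
    K=np.array([[f,0,s['cx']],[0,f,s['cy']],[0,0,1.]])
    p=np.array([(u-s['cx'])/f,(v-s['cy'])/f]); q=p.copy()
    for _ in range(30): q=p/(1+s['k1']*(q@q))
    T=np.array(s['T']); d=T[:3,:3]@np.array([q[0],-q[1],-1]); return T[:3,3],d
def onz(s,u,v,z):
    o,d=ray(s,u,v); return o+d*(z-o[2])/d[2]
def proj(s,P):
    f=210/np.tan(np.radians(s['vfov'])/2); T=np.array(s['T'])
    c=T[:3,:3].T@(np.asarray(P)-T[:3,3]); q=np.array([c[0],-c[1]])/-c[2]; q=q*(1+s['k1']*(q@q))
    return q*f+[s['cx'],s['cy']]
E
python3 - <<'E'
from h import *
for n in('scene','top'):
    s=shot(n,n+'0.png'); print(n,s['vfov'],s['cx'],s['cy'],s['k1'],np.round(s['T'],3).tolist())
print(status.get_tool_rot(),bot.pinch_z,status.get_opening(),status.get_time())
E
```

```text
scene 52.512987618557666 278.9294357788758 212.73780757715045 -0.03690178290956657 [[-0.719, 0.511, -0.471, -0.145], [-0.695, -0.519, 0.498, 0.719], [0.01, 0.685, 0.728, 1.151], [0.0, 0.0, 0.0, 1.0]]
top 51.04575674292563 285.11127137766175 207.2759743735368 0.00556856493755607 [[-0.011, 0.995, -0.094, 0.43], [-1.0, -0.009, 0.023, -0.001], [0.022, 0.094, 0.995, 1.356], [0.0, 0.0, 0.0, 1.0]]
[-3.14063739e+00 -2.88121183e-05  3.40825967e-01] 0.0188 0.09109540113327258 0.1
```

View pics/top0.png

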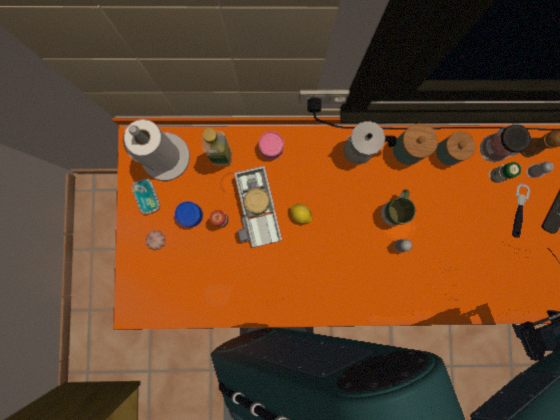

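View pics/scene0.png

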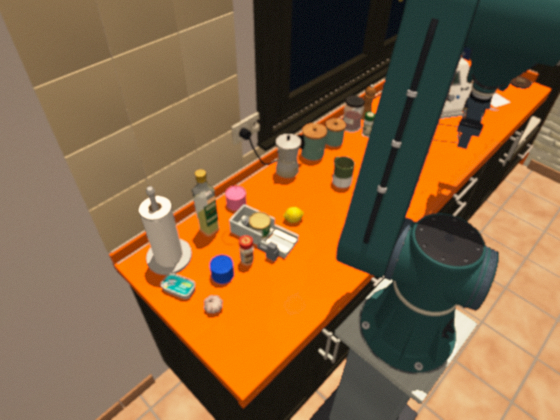

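The top view shows the tray at about (258,207), with the gold tin at (256,201) and the grey button at (243,236). The tin could be gold (256,201), blue (188,214) or pink (271,145). The gold one fits because it stands in the bay, and the other two are the look-alikes. I'll confirm with an enlarged crop.

```bash
python3 - <<'E'
from h import *
im=cv2.imread('pics/top0.png')[160:255,205:325]
cv2.imwrite('pics/c1.png',cv2.resize(im,None,fx=6.25,fy=6.25,interpolation=cv2.INTER_CUBIC))
im=cv2.imread('pics/scene0.png')[195:270,220:310]
cv2.imwrite('pics/c2.png',cv2.resize(im,None,fx=7,fy=7,interpolation=cv2.INTER_CUBIC))
E
```

```text
(no output)
```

View pics/c1.png

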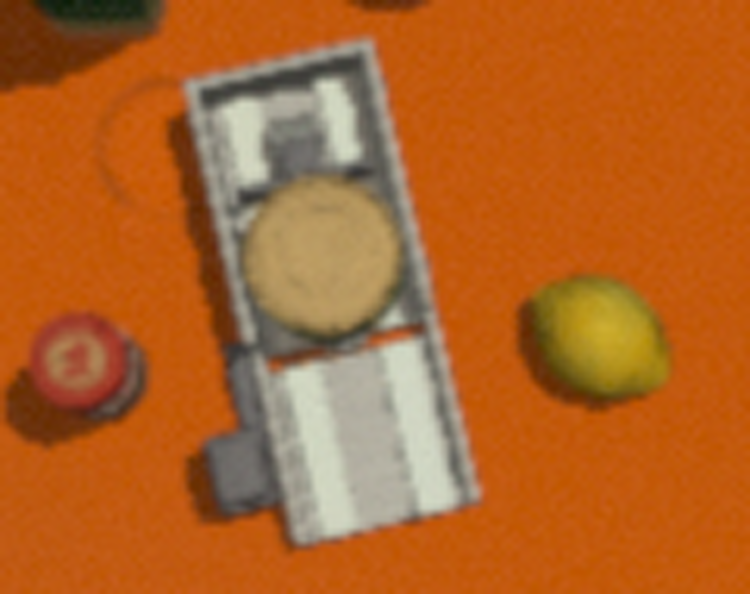

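View pics/c2.png

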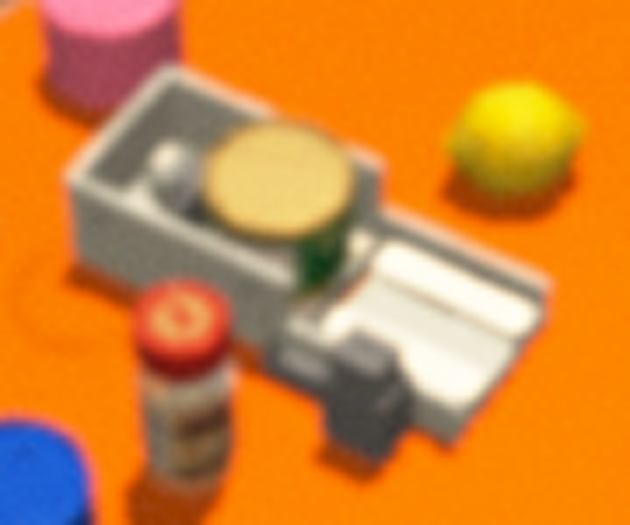

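The crops confirm it: the gold-lidded, green tin stands in the bay behind the gate at crop (323,256). The button is at crop (238,470), and the lane's open end faces the robot.

```bash
cat >> h.py <<'E'
def w(pose,p):
    c,s=np.cos(pose[2]),np.sin(pose[2]); return np.array([pose[0]+c*p[0]-s*p[1],pose[1]+s*p[0]+c*p[1],p[2]])
E
python3 - <<'E'
from h import *
from scipy.optimize import least_squares
t=load('top0'); s=load('scene0')
f1=lambda x,y:(205+(x+.5)/6.25-.5,160+(y+.5)/6.25-.5)
f2=lambda x,y:(220+(x+.5)/7-.5,195+(y+.5)/7-.5)
O=[(t,f1(187,83),(.138,.046,.062)),(t,f1(372,40),(.138,-.046,.062)),(t,f1(295,545),(-.086,.046,.03)),(t,f1(480,497),(-.086,-.046,.03)),
(t,f1(323,256),(.0435,0,.078)),(t,f1(237,468),(-.045,.062,.066)),
(s,f2(70,178),(.138,.046,.062)),(s,f2(172,68),(.138,-.046,.062)),(s,f2(450,440),(-.086,.046,.03)),(s,f2(550,283),(-.086,-.046,.03)),
(s,f2(279,180),(.0435,0,.078)),(s,f2(368,355),(-.045,.062,.066))]
for sel in (O[:6],O[6:],O):
    r=least_squares(lambda q:np.ravel([onz(a,*uv,p[2])[:2]-w(q,p)[:2] for a,uv,p in sel]),[.5,0,.2])
    print(r.x,np.round(r.fun.reshape(-1,2)*1e3,1).tolist())
np.save('pose.npy',r.x)
print('jar',onz(t,*f1(80,360),.106),'btn',w(r.x,(-.045,.062,.066)))
Y=r.x[2]
for z in(.2,.1,.054): 
  for yy in (Y,Y+np.pi,Y-np.pi):
    print(z,yy,kinematics.solve_ik(w(r.x,(-.045,.031,z)),[np.pi,0,yy]))
m=snapshot('wrist'); print({k:np.round(v,3).tolist() for k,v in m.items() if k!='image'})
E
```

```text
[0.53105532 0.04425146 0.22367608] [[0.7, -1.1], [0.4, 0.6], [0.0, -0.1], [1.6, 0.6], [-2.4, -0.1], [-0.4, 0.2]]
[0.52857265 0.04907765 0.19973862] [[1.4, -2.5], [3.1, 0.7], [-7.8, 9.7], [5.3, -4.7], [-0.2, -0.2], [-1.8, -3.0]]
[0.52981121 0.04666542 0.21158084] [[1.1, -2.0], [1.9, -0.1], [0.9, -3.7], [3.7, -2.7], [-1.3, -2.0], [0.2, -2.9], [1.0, -1.6], [1.6, 1.4], [-8.7, 13.2], [3.4, -1.4], [-1.4, 1.7], [-2.4, 0.1]]
jar [0.52139935 0.16308757 0.106     ] btn [0.47279435 0.09783257 0.066     ]
0.2 0.21158084389021936 [ 9.18024014e-02  5.19854884e-02  2.17092814e+00 -4.44089210e-16
  9.18679024e-01  1.45101788e+00]
0.2 3.3531734974800127 [ 0.0918024   0.05198549  2.17092814  0.          0.91867902 -1.69057477]
0.2 -2.9300118096995735 [ 0.0918024   0.05198549  2.17092814  0.          0.91867902 -1.69057477]
0.1 0.21158084389021936 [ 9.18024014e-02  2.25116584e-01  2.21001690e+00 -4.44089210e-16
  7.06459172e-01  1.45101788e+00]
0.1 3.3531734974800127 [ 0.0918024   0.22511658  2.2100169   0.          0.70645917 -1.69057477]
0.1 -2.9300118096995735 [ 0.0918024   0.22511658  2.2100169   0.          0.70645917 -1.69057477]
0.054 0.21158084389021936 [ 9.18024014e-02  3.16688566e-01  2.21505025e+00 -4.44089210e-16
  6.09853840e-01  1.45101788e+00]
0.054 3.3531734974800127 [ 0.0918024   0.31668857  2.21505025  0.          0.60985384 -1.69057477]
0.054 -2.9300118096995735 [ 0.0918024   0.31668857  2.21505025  0.          0.60985384 -1.69057477]
{'vfov': 59.743, 'cx': 281.792, 'cy': 209.792, 'k1': -0.02, 'mount': [[0.002, 0.955, 0.296, 0.086], [1.0, -0.002, -0.001, -0.0], [-0.0, 0.296, -0.955, -0.17], [0.0, 0.0, 0.0, 1.0]]}
```

```bash
python3 - <<'E'
from h import *
q=np.load('pose.npy'); q=least=np.array([0.5309,.0445,.2225])
bot.reach(w(q,(-.03,.02,.27)),[np.pi,0,q[2]+np.pi])
p=np.array(status.get_tcp_pos()); e=np.array(status.get_tool_rot())
from scipy.spatial.transform import Rotation as R
s=snapshot('wrist'); T=np.eye(4); T[:3,:3]=R.from_euler('xyz',e).as_matrix(); T[:3,3]=p
s['T']=T@s['mount']; np.save('pics/w1.npy',s,allow_pickle=True)
im=s['image'][:,:,::-1].copy()
for P in [(.138,.046,.062),(.138,-.046,.062),(-.086,.046,.03),(-.086,-.046,.03),(-.045,.062,.066),(.0435,0,.078),(.01,.046,.062),(.01,-.046,.062)]:
    u=proj(s,w(q,P)); print(P,u.round(1)); cv2.drawMarker(im,tuple(int(round(x)) for x in u),(255,0,255),0,8,1)
cv2.imwrite('pics/w1.png',cv2.resize(im,None,fx=1.42,fy=1.42,interpolation=cv2.INTER_CUBIC)); print(status.get_time(),p,e)
E
```

```text
(0.138, 0.046, 0.062) [303.6 317.2]
(0.138, -0.046, 0.062) [226.5 317. ]
(-0.086, 0.046, 0.03) [305.7 122.6]
(-0.086, -0.046, 0.03) [221.7 122.5]
(-0.045, 0.062, 0.066) [322.6 165.5]
(0.0435, 0, 0.078) [263.2 249.3]
(0.01, 0.046, 0.062) [305.8 215. ]
(0.01, -0.046, 0.062) [221.2 214.9]
2.9 [0.49739996 0.05694386 0.26997574] [-3.14157080e+00 -4.87180567e-05 -2.92024951e+00]
```

View pics/w1.png

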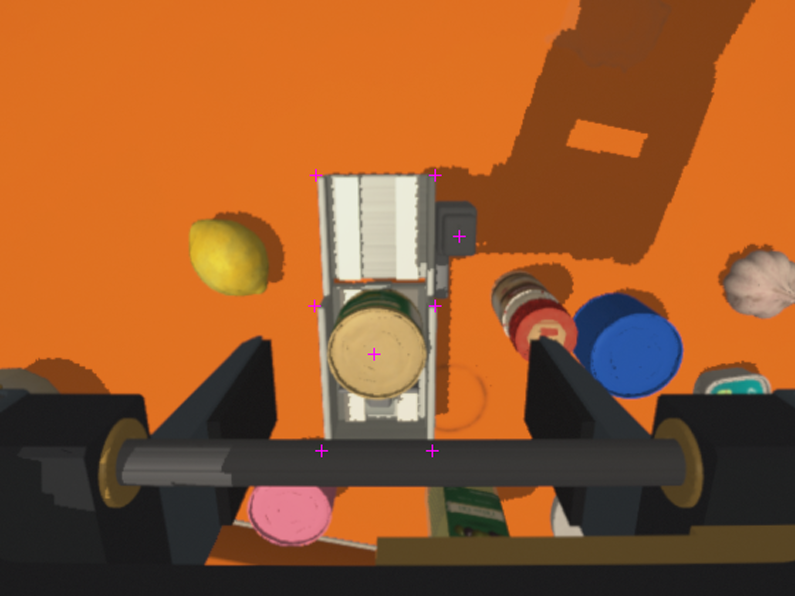

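The overlay fits to within about 2–4 px. The tray sits about 2 mm further to +y than predicted, so I'll shift the pose and hover with the fingers set 62 mm apart.

```bash
python3 - <<'E'
from h import *
from scipy.spatial.transform import Rotation as R
q=np.array([0.5305,.0462,.222]); np.save('pose.npy',q)
bot.move_gripper(.0485,30)
bot.reach(w(q,(-.045,.031,.12)),[np.pi,0,q[2]+np.pi]); bot.line_to(w(q,(-.045,.031,.080)),speed=.05)
bot.wait(.3)
p=np.array(status.get_tcp_pos()); e=np.array(status.get_tool_rot())
s=snapshot('wrist'); T=np.eye(4); T[:3,:3]=R.from_euler('xyz',e).as_matrix(); T[:3,3]=p
s['T']=T@s['mount']; im=s['image'][:,:,::-1].copy()
for P in [(-.03,.05,.066),(-.06,.05,.066),(-.03,.074,.066),(-.06,.074,.066),(-.086,.046,.03),(-.086,-.046,.03),(-.029,0,.08),(-.061,0,.08),(-.029,.062,.08),(-.061,.062,.08)]:
    u=proj(s,w(q,P)); cv2.drawMarker(im,tuple(int(round(x)) for x in u),(255,0,255),0,8,1)
cv2.imwrite('pics/w2.png',cv2.resize(im,None,fx=1.42,fy=1.42,interpolation=cv2.INTER_CUBIC)); print(status.get_time(),p-w(q,(-.045,.031,.08)),e,status.get_opening(),status.get_ft_force())
E
```

```text
5.65 [1.09817588e-04 8.86087430e-06 1.76126685e-04] [-3.14153890e+00  3.52295222e-04 -2.91958008e+00] 0.04823229379755083 [-0.32090617  0.22974385  0.64629303]
```

View pics/w2.png

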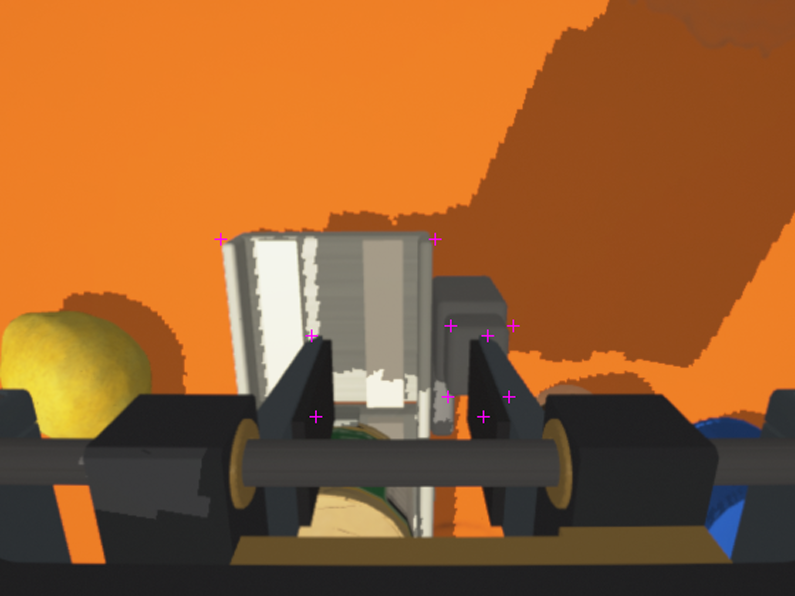

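The fingertips straddle as planned, with the right tip over the button (about (482,340)) and the left tip on the lane's centre line (about (319,340)). The tips are about 58 mm apart, so I'll open slightly and press.

```bash
python3 - <<'E'
from h import *
q=np.load('pose.npy')
bot.move_gripper(.0515,30)
P=w(q,(-.045,.031,.067)); bot.line_to(P,speed=.04); bot.wait(.2)
f0=np.array(status.get_ft_force()); z=.067
print(f0)
while z>.0515:
    z-=.001; P[2]=z; bot.line_to(P,speed=.03); bot.wait(.05)
    f=np.array(status.get_ft_force())-f0; print(round(z,4),round(status.get_tcp_pos()[2],4),f.round(1),round(status.get_opening(),4))
    if f[2]>16: break
bot.wait(.5); print((np.array(status.get_ft_force())-f0).round(1),status.get_time())
s=shot('wrist','w3.png')
cv2.imwrite('pics/w3b.png',cv2.resize(s['image'][:,:,::-1],None,fx=1.42,fy=1.42))
E
```

```text
[0.50943925 0.37737968 0.4084417 ]
0.066 0.066 [-0.7  0.  -0.9] 0.0515
0.065 0.065 [-0.9  1.2  0.7] 0.0514
0.064 0.064 [-0.2  0.4  2. ] 0.0515
0.063 0.063 [-1.3  0.5  0.9] 0.0514
0.062 0.062 [0.1 0.2 1.9] 0.0514
0.061 0.061 [0.2 0.1 2. ] 0.0515
0.06 0.06 [0.2 0.4 2.8] 0.0518
0.059 0.059 [0.1 0.2 2.3] 0.0514
0.058 0.0579 [-1.5 -0.4  3.8] 0.0513
0.057 0.057 [-1.4 -0.6  2.9] 0.0513
0.056 0.056 [-1.4 -0.1  3.5] 0.0515
0.055 0.055 [-1.1 -0.4  3.2] 0.0518
0.054 0.0541 [-3.   0.1  7.2] 0.0512
0.053 0.0537 [-8.4  0.1 23.4] 0.0513
[-8.1  1.5 24.4] 11.3
```

View pics/w3b.png

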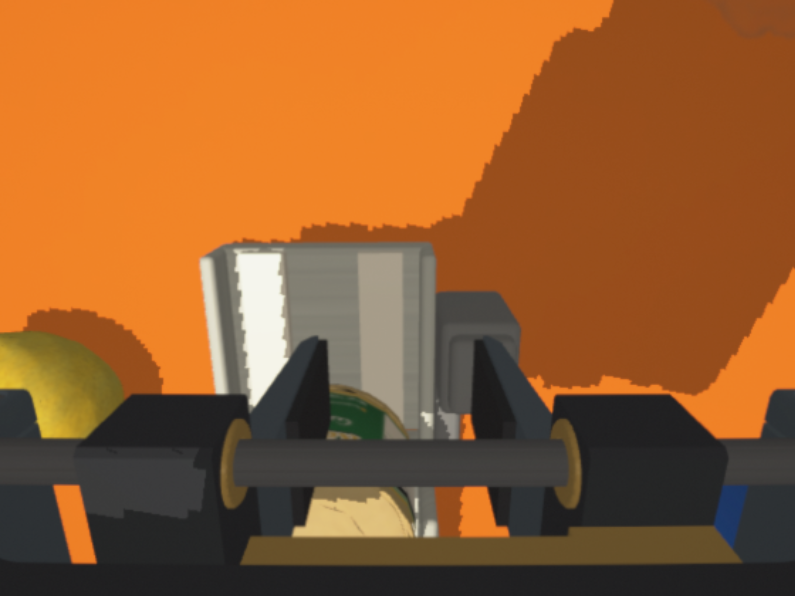

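The button is on its stop and the tin has come forward (near edge at about (350,385)). I'll measure where it rests, numerically.

```bash
python3 - <<'E'
from h import *
from scipy.spatial.transform import Rotation as R
q=np.load('pose.npy'); s=load('w3')
T=np.eye(4); T[:3,:3]=R.from_euler('xyz',status.get_tool_rot()).as_matrix(); T[:3,3]=status.get_tcp_pos(); s['T']=T@s['mount']
im=s['image'][:,:,::-1].copy()
a=np.linspace(0,2*np.pi,120)
for xc,c in((.0085,(255,0,255)),(.02,(255,255,0))):
  for z in(.02,.078):
    pts=np.array([proj(s,w(q,(xc+.0375*np.cos(b),.0375*np.sin(b),z))) for b in a]).round().astype(int)
    cv2.polylines(im,[pts],True,c,1)
cv2.imwrite('pics/w4.png',cv2.resize(im[230:400,170:370],None,fx=3.5,fy=3.5,interpolation=cv2.INTER_CUBIC))
F=[]; 
for _ in range(10): bot.wait(.05); F.append(status.get_ft_force())
print(np.mean(F,0).round(2),status.get_gripper_force(),status.get_time())
E
```

```text
[-7.81  0.96 24.41] 13.981012087315321 11.85
```

View pics/w4.png

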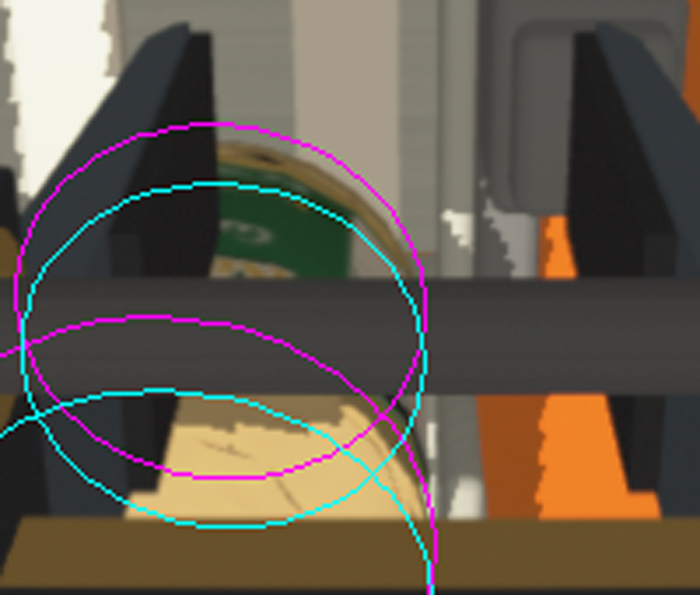

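The tin's front rim fits a centre at x ≈ +0.012 m, upright and resting against the finger, with the button on its stop. Handing in.

```bash
python3 -c "
from h import *
print(ticket.job_done())"
```

```text
the job is handed in; nothing more can be done
None
```

I handed the job in at about 12 s with one finger holding the button on its stop and the other stopping the tin upright in the lane, its centre measured at about x = +12 mm; the hand-in returned no verdict.

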